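# Line up the sample jars by size beside the microscope

### The arm

A 6-joint arm with a two-finger parallel gripper is mounted at the origin on the work surface. World frame = base frame: x ahead of the robot, y to its left, z up, the work surface at z = 0. Lengths are in mm, angles in rad, forces in N, time in s.
With the tool pointing down it reaches from about 300 to 775 mm from the base axis. Payload 14.6 kg.
Tool frame: the origin (TCP) lies on the centre line of the jaws, within the pads' length; the fingertips stand 8 mm ahead of it and the grasp point (between the pads) lies 11 mm behind it; z points along the fingers, y is the line along which they close (so a half turn about z gives the same grasp; the last joint's range is limited). The gripper opens to 94 mm and grips with 3 to 60 N. Pads are 16 mm wide; open, the fingers measure 119 mm over their backs; the gripper's body (75 mm by 177 mm) begins 78 mm behind the grasp point.
Start: joints at [-1.36, 0.3, 1.521, -0, 1.321, -0.067], TCP at [150.826, -528.905, 185.546] pointing down, gripper open.
Joint ranges: [-3.03, 3.03], [-0.79, 2.21], [0.23, 2.52], [-1.04, 4.18], [0, 3.07], [-2.55, 2.55]. Speed limits (rad/s): [2.22, 2.22, 2.57, 3.14, 3.14, 3.14].

### API

Orientations are given as [roll, pitch, yaw] about the fixed x, y, z axes, in that order (R = Rz(yaw) Ry(pitch) Rx(roll)).
In Python, from cell import manip gives the robot as it stands.
- The arm moves only by the tool jog_arm, never from a script. Its argument "rows" is one flat list of numbers, 7 for each row, row after row: the shift along the world's x, y, z in cm, then the turn, a rotation vector about the world's x, y, z in rad, then the closure, from 0 (fully open) to 1 (shut). In form: [dx, dy, dz, rx, ry, rz, fingers, dx, dy, dz, rx, ry, rz, fingers, ...]. A call has 1 to 20 rows; each row shifts and turns the commanded pose from where the row before left it; what a row does not reach is not made up. A row lasts 1/12 s, in which the tool goes at most 41.7 mm and 7.16 degrees, less where a joint would pass 70% of its speed; a pose out of reach is approached as far as the arm can. A call with a gripper value outside its range is refused whole. The fingers move at their own pace and stop on an object; "newtons" is the grip in N (left out, the last holds). Time passes only in rows, so rows that do not move let the fingers close. It gives the time, the measured TCP pose, the force, the opening and the grip force at its end, in the units of the state.
- manip.read_state(): the state, without advancing time (a new reading comes with each control period).
- manip.camera(name): name is "scene" or "top" or "wrist"; returns (picture, depth): 420x560x3 uint8, blue, green, red; 420x560 float32, mm along the optical axis (not along the pixel's ray), 0 where there is no reading.
- manip.camera_model(name): a dict with "K" (3x3 intrinsics, pixels), "R" (3x3) and "t" (3): a world point X has camera coordinates R X + t. Camera axes: x right, y down, z forward; pixel columns grow to the right and rows downward; lengths in mm; the calibration is good to about 2 mm. A picture is of the moment at which its call begins: read the wrist's pose just before it. camera_model takes no time and is no camera call; for the wrist camera it gives the pose at the moment of the call.
- manip.sign_off(): hands the job in; it is judged then, once.
The state is a dict: "clock": time; "joints": joint angles; "qd": joint speeds; "effort": joint torques, N m; "eef_pos": TCP position; "eef_rot": TCP orientation; "wrist_force": force on the tool from outside, world axes, zero at the start; "moment": the same for the moment, N m; "finger_gap": finger opening in mm; "finger_force": force on a finger pad.
Only numpy, scipy, OpenCV 4.12 (cv2) and the standard library are available. Lean on these libraries where they do the work, as an engineer would, in place of code of your own. Each camera call takes 0.05 s, during which the arm holds its last target. There are 200 camera calls.

### The job

Line the four sample jars up by size on the board, one standing upright in the middle of each round mat: the largest on the mat next to the blue bar, then ever smaller, with the smallest at the far end. Do not tip any jar over on the way, and leave the glass dish where it is.

Things in the scene. Friction and masses are not known exactly. Their poses are not given: they have to be found in the camera images.
- jar_xl: Largest sample jar: upright closed cylinder 56 mm in diameter (its cap; the body is 2 mm less) and 82 mm tall, amber glass with a paper label and an 18 mm high white screw cap, about 190 g; loose on the bench. Origin: centre of its underside, z up along the jar.
- jar_l: Second largest sample jar: upright closed cylinder 48 mm in diameter (its cap; the body is 2 mm less) and 70 mm tall, amber glass with a paper label and an 18 mm high green screw cap, about 130 g; loose on the bench. Origin: centre of its underside, z up along the jar.
- jar_m: Second smallest sample jar: upright closed cylinder 40 mm in diameter (its cap; the body is 2 mm less) and 58 mm tall, amber glass with a paper label and an 18 mm high yellow screw cap, about 80 g; loose on the bench. Origin: centre of its underside, z up along the jar.
- jar_s: Smallest sample jar: upright closed cylinder 32 mm in diameter (its cap; the body is 2 mm less) and 46 mm tall, amber glass with a paper label and an 18 mm high red screw cap, about 50 g; loose on the bench. Origin: centre of its underside, z up along the jar.
- mat_1: Fixed round mat, black with a white ring near its rim, 68 mm in diameter, 3 mm thick, number 1 of four in a row about 85 mm apart on a pale wooden board (400 x 100 x 12 mm, fixed to the bench, row along its length). Mats 1 and 4 are at the ends, 2 is next to 1, 3 next to 4. Origin: centre of its underside, 12 mm above the bench; jars stand on its top, 15 mm above the bench.
- mat_2: Fixed round mat, black with a white ring near its rim, 68 mm in diameter, 3 mm thick, number 2 of four in a row about 85 mm apart on a pale wooden board (400 x 100 x 12 mm, fixed to the bench, row along its length). Mats 1 and 4 are at the ends, 2 is next to 1, 3 next to 4. Origin: centre of its underside, 12 mm above the bench; jars stand on its top, 15 mm above the bench.
- mat_3: Fixed round mat, black with a white ring near its rim, 68 mm in diameter, 3 mm thick, number 3 of four in a row about 85 mm apart on a pale wooden board (400 x 100 x 12 mm, fixed to the bench, row along its length). Mats 1 and 4 are at the ends, 2 is next to 1, 3 next to 4. Origin: centre of its underside, 12 mm above the bench; jars stand on its top, 15 mm above the bench.
- mat_4: Fixed round mat, black with a white ring near its rim, 68 mm in diameter, 3 mm thick, number 4 of four in a row about 85 mm apart on a pale wooden board (400 x 100 x 12 mm, fixed to the bench, row along its length). Mats 1 and 4 are at the ends, 2 is next to 1, 3 next to 4. Origin: centre of its underside, 12 mm above the bench; jars stand on its top, 15 mm above the bench.
- blue_block: Fixed blue bar, 80 x 20 x 20 mm, across one end of the board (next to mat 1 at some starts, next to mat 4 at others; a grey bar of the same size is at the other end). Origin: centre of its underside, on the board 12 mm above the bench.
- dish: Shallow round dish of green glass, 76 mm across and 16 mm high, loose on the bench between the jars, a bystander to be left alone. Origin: centre of its underside.
There are look-alikes about, which are no part of the job. What is shaped like the jar_s but black, grey or purple is not meant.

How it is judged (in metres and radians):
At the end, for the whole second after the job is handed in: Counted from the blue bar, the white-capped, green-capped, yellow-capped and red-capped jars stand on the first to fourth mat, each within 14 mm of its mat's centre, upright within 0.1 rad, with its foot on the mat (within 4 mm in height) and at rest (below 20 mm/s) (((horizontal distance between blue_block and mat_1 below 0.1 m and horizontal distance between jar_xl and mat_1 below 0.014 m and horizontal distance between jar_l and mat_2 below 0.014 m and horizontal distance between jar_m and mat_3 below 0.014 m and horizontal distance between jar_s and mat_4 below 0.014 m) or (horizontal distance between blue_block and mat_4 below 0.1 m and horizontal distance between jar_xl and mat_4 below 0.014 m and horizontal distance between jar_l and mat_3 below 0.014 m and horizontal distance between jar_m and mat_2 below 0.014 m and horizontal distance between jar_s and mat_1 below 0.014 m)) and angle between each of jar_xl, jar_l, jar_m, jar_s's own z axis and vertical below 0.1 rad and height (world z) of jar_xl between 0.011 and 0.019 m and linear speed of each of jar_xl, jar_l, jar_m, jar_s below 0.02 m/s and height (world z) of jar_l between 0.011 and 0.019 m and height (world z) of jar_m between 0.011 and 0.019 m and height (world z) of jar_s between 0.011 and 0.019 m); the robot touches nothing.
It fails at once if the largest jar is tipped over (more than 0.7 rad) (angle between jar_xl's own z axis and vertical above 0.7 rad).
It fails at once if the second largest jar is tipped over (more than 0.7 rad) (angle between jar_l's own z axis and vertical above 0.7 rad).
It fails at once if the second smallest jar is tipped over (more than 0.7 rad) (angle between jar_m's own z axis and vertical above 0.7 rad).
It fails at once if the smallest jar is tipped over (more than 0.7 rad) (angle between jar_s's own z axis and vertical above 0.7 rad).
It fails at once if the glass dish is moved by more than 20 mm (distance of dish from where it was at the start of the episode above 0.02 m).
It also fails if it takes over 102 s, if anything falls off the work surface, if the arm or the gripper's body presses on something with over 40 N, if the wrist force passes 120 N, or if a joint passes its speed limit or range.

## Working session

There is one attempt and no reset: what is moved stays moved. The work goes in short steps, Python scripts to look and compute and a tool call to move; the robot and the scene stay as the last step left them, time stands still between calls to the robot, and variables do not carry over. Pictures are saved under pics/ and viewed, at most 14 in all, crops included, and the job is handed in when it is done.

Besides the shell and the picture viewer there is one more tool, called after "Emit:" as a command line: name --argument value ..., lists and objects as JSON in quotes. jog_arm: Moves the arm, as the interface text tells. Its arguments: {"type":"object","properties":{"rows":{"type":"array"},"newtons":{"type":"number"}},"required":["rows"]}

```bash
mkdir -p pics; ls; python3 - <<'E'
from cell import manip
import cv2,numpy as np
for n in("top","scene"):
    p,d=manip.camera(n); cv2.imwrite(f"pics/{n}0.png",p); np.save(f"pics/{n}0.npy",d)
    m=manip.camera_model(n); print(n,m)
print(manip.read_state())
E
```

```text
pics
top {'K': array([[540.88061508,   0.        , 286.04187895],
       [  0.        , 540.88061508, 217.61352387],
       [  0.        ,   0.        ,   1.        ]]), 'R': array([[ 0.00650966, -0.99971989,  0.02275462],
       [-0.98392821, -0.01046415, -0.17825762],
       [ 0.1784458 , -0.02122851, -0.98372072]]), 't': array([ -11.49736089,  540.24846288, 1326.46199195])}
scene {'K': array([[442.01734426,   0.        , 286.03206122],
       [  0.        , 442.01734426, 213.616307  ],
       [  0.        ,   0.        ,   1.        ]]), 'R': array([[ 0.3514712 ,  0.9359613 ,  0.0210819 ],
       [ 0.50115363, -0.16907673, -0.84868021],
       [-0.79076737,  0.30885193, -0.528486  ]]), 't': array([-198.0842056 , -248.36939241, 1493.02422587])}
{'clock': 0.1, 'joints': array([-1.35959654e+00,  3.00391544e-01,  1.52148868e+00, -4.46260994e-05,
        1.32070806e+00, -6.65967290e-02]), 'qd': array([ 1.24995228e-04, -2.32421336e-03, -1.65747459e-03, -5.41918298e-05,
       -6.58287353e-04,  2.13403310e-04]), 'effort': array([ 1.73706288e-03, -5.32647014e+01, -3.53284407e+01,  7.09739747e-02,
        2.35082069e-02, -4.96342091e-05]), 'eef_pos': array([ 150.76567905, -528.67701706,  185.06907094]), 'eef_rot': array([-3.14059636e+00, -2.31252872e-05,  2.77807570e-01]), 'wrist_force': array([-0.2143541 , -0.08275215, -0.66024948]), 'moment': array([0.03169599, 0.07173489, 0.02012888]), 'finger_force': 0.0, 'finger_gap': 93.83568954824649}
```

View pics/top0.png

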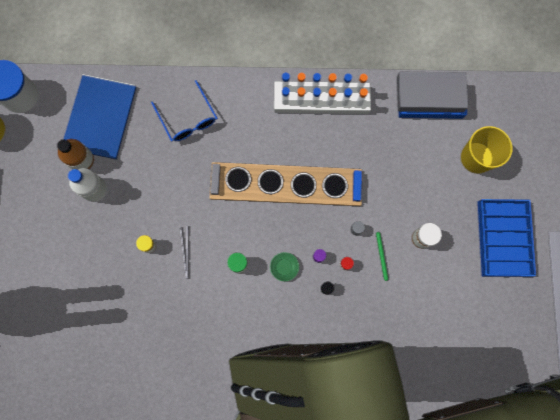

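View pics/scene0.png

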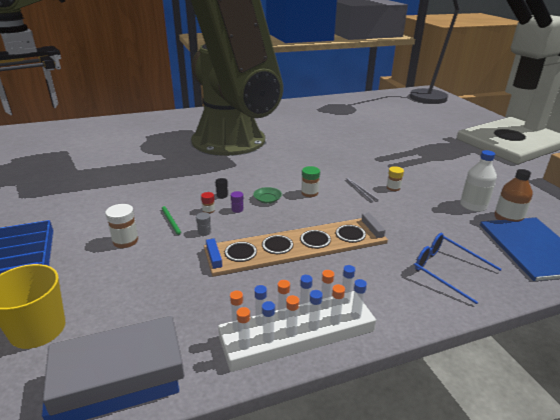

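The top view shows these:
- **Job jars:** white (430,234), green (237,262), yellow (145,243) and red (347,264).
- **Look-alikes for the red jar:** purple (320,256), black (328,288) and grey (358,228). The yellow cup and the blue- and brown-capped bottles aren't part of the job.
- **Dish:** (286,267).
- **Blue bar:** (358,186), at the right end. The mats are at x = 335, 303, 270 and 238.

Red (347,264) fits the jar_s description.

```bash
cat > h.py <<'E'
import numpy as np,cv2
from cell import manip
def cloud(d,m):
    v,u=np.mgrid[:d.shape[0],:d.shape[1]]
    K=m["K"];c=np.stack([(u-K[0,2])/K[0,0]*d,(v-K[1,2])/K[1,1]*d,d],-1)
    return (c-m["t"])@m["R"]
def ray(u,v,z,m):
    r=m["R"].T@np.linalg.inv(m["K"])@[u,v,1]; o=-m["R"].T@m["t"]
    return (o+r*(z-o[2])/r[2])[:2]
E
python3 - <<'E'
from h import *
p=cv2.imread("pics/top0.png");d=np.load("pics/top0.npy");m=manip.camera_model("top")
X=cloud(d,m)
print("table z",np.median(X[300:330,150:200,2]))
for n,u,v,h,r in[("xl",430,234,82,56),("l",237,262,70,48),("m",145,243,58,40),("s",347,264,46,32),("purple",320,256,46,32),("black",328,288,46,32),("grey",358,228,46,32)]:
    w=X[v-18:v+19,u-18:u+19]; k=(abs(w[...,2]-h)<8)
    vv,uu=np.nonzero(k); (cu,cv_),rr=cv2.minEnclosingCircle(np.stack([uu,vv],1).astype(np.float32))
    print(n,k.sum(),"zmed",np.median(w[k][:,2]).round(1),"mean",w[k][:,:2].mean(0).round(1),"mid",((w[k].min(0)+w[k].max(0))/2)[:2].round(1),"ext",np.ptp(w[k],axis=0)[:2].round(),"ray",ray(u-18+uu.mean(),v-18+vv.mean(),h,m).round(1))
g=p.max(2)
for u,v in[(335,186),(303,185),(270,182),(238,180)]:
    k=(g[v-14:v+15,u-14:u+15]<60).astype(np.uint8)
    n,l,s,c=cv2.connectedComponentsWithStats(k); i=l[14,14]
    print("mat",s[i],ray(u-14+c[i][0],v-14+c[i][1],15,m).round(1))
w=X[240:295,258:315];k=w[...,2]>8
print("dish",((w[k].min(0)+w[k].max(0))/2)[:2],np.ptp(w[k],axis=0), X[267,286])
print("bar",ray(358,186,32,m), "rackX",X[95,320])
cv2.imwrite("pics/crop.png",cv2.resize(p[160:300,210:390],None,fx=4,fy=4,interpolation=2))
E
```

```text
table z -0.5922849707678747
xl 399 zmed 81.3 mean [ 497.5 -363.7] mid [ 497.2 -364.4] ext [55. 56.] ray [ 497.3 -363.6]
l 300 zmed 69.5 mean [424.8 113.3] mid [425.3 112.6] ext [47. 47.] ray [424.8 113.3]
m 204 zmed 57.2 mean [471.5 345.6] mid [472.  345.7] ext [38. 39.] ray [471.4 345.4]
s 133 zmed 45.8 mean [ 426.3 -160.8] mid [ 410.2 -146.1] ext [63. 61.] ray [ 426.3 -160.7]
purple 127 zmed 46.1 mean [446.5 -93. ] mid [446.3 -93.5] ext [31. 31.] ray [446.5 -93. ]
black 128 zmed 45.3 mean [ 365.2 -112.7] mid [ 366.  -112.9] ext [30. 31.] ray [ 365.1 -112.6]
grey 127 zmed 45.8 mean [ 518.4 -191.1] mid [ 519.  -190.9] ext [32. 31.] ray [ 518.3 -191. ]
mat [  4   4  20  20 307] [ 634.8 -135. ]
mat [  5   4  20  20 310] [635.6 -52.2]
mat [  4   4  20  19 305] [643.5  35.3]
mat [  4   3  20  20 311] [649.1 120.7]
dish [390.53248764 -24.08670983] [ 191.18702361  113.57897685 1393.41311398] [ 4.19126730e+02 -8.66630737e+00 -1.49910045e-01]
bar [ 629.18469857 -194.49720906] rackX [883.13030295 -97.13671577  22.97530262]
```

View pics/crop.png

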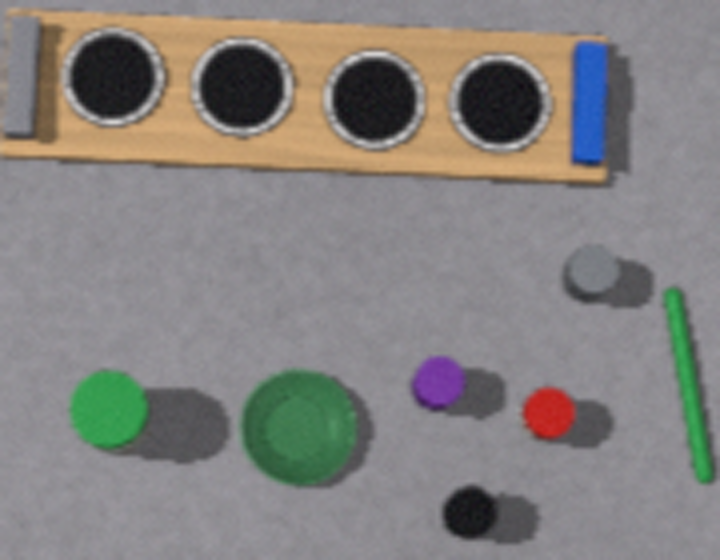

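The close crop confirms it: the red cap at crop (549,413) is separate from purple (440,382), black (470,513) and grey (592,272). The blue bar is next to the (634.8,-135) mat. I'll grip across world x (yaw π/2) so neighbouring mats stay clear, starting with the white-capped jar.

Emit:
jog_arm --rows '[2.89,1.375,0,0,0,0.1077,0,2.89,1.375,0,0,0,0.1077,0,2.89,1.375,0,0,0,0.1077,0,2.89,1.375,0,0,0,0.1077,0,2.89,1.375,0,0,0,0.1077,0,2.89,1.375,0,0,0,0.1077,0,2.89,1.375,0,0,0,0.1077,0,2.89,1.375,0,0,0,0.1077,0,2.89,1.375,0,0,0,0.1077,0,2.89,1.375,0,0,0,0.1077,0,2.89,1.375,0,0,0,0.1077,0,2.89,1.375,0,0,0,0.1077,0,0,0,0,0,0,0,0,0,0,0,0,0,0,0,0,0,0,0,0,0,0]' --newtons 20

```text
clock: 1.35
eef_pos: [497.1, -364.0, 185.1]
eef_rot: [-3.141, -0.0, 1.569]
wrist_force: [-0.4, 0.0, -0.3]
finger_gap: 94.2
finger_force: 0.0
```

```bash
python3 - <<'E'
from h import *
s=manip.read_state();m=manip.camera_model("wrist");p,d=manip.camera("wrist")
print(s["eef_pos"],s["eef_rot"])
X=cloud(d,m);k=abs(X[...,2]-82)<5
k&=np.hypot(X[...,0]-497,X[...,1]+364)<60
w=X[k];print(k.sum(),((w.min(0)+w.max(0))/2).round(1),np.ptp(w,axis=0).round(1))
cv2.imwrite("pics/w1.png",p)
# red refine
d=np.load("pics/top0.npy");m=manip.camera_model("top");X=cloud(d,m)
k=(abs(X[...,2]-46)<8)&(np.hypot(X[...,0]-427,X[...,1]+162)<30);w=X[k];print("red",((w.min(0)+w.max(0))/2),w.mean(0))
E
```

```text
[ 497.10211254 -364.02244226  185.1098925 ] [-3.14077010e+00 -4.10935494e-04  1.56887992e+00]
3435 [ 497.5 -361.    80.8] [56.  55.5  7.3]
red [ 426.86547974 -161.46443812   45.03203011] [ 427.4474337  -161.78414363   45.59082042]
```

View pics/w1.png

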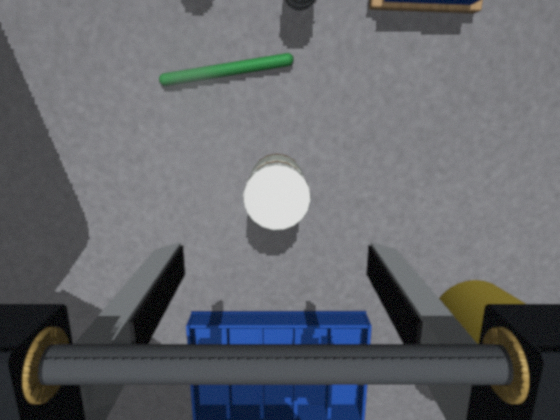

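The white cap at (277,196) is centred between the fingers. I'll descend and grip.

Emit:
jog_arm --rows '[0.02,0.1,-2.5,0,0,0,0,0,0,-2.5,0,0,0,0,0,0,-2.5,0,0,0,0,0,0,-2.5,0,0,0,0,0,0,-2.0,0,0,0,0,0,0,-1.5,0,0,0,0,0,0,-1.0,0,0,0,0,0,0,-0.9,0,0,0,0,0,0,0,0,0,0,0,0,0,0,0,0,0,1,0,0,0,0,0,0,1,0,0,0,0,0,0,1,0,0,0,0,0,0,1,0,0,0,0,0,0,1,0,0,0,0,0,0,1,0,0,0,0,0,0,1,0,0,0,0,0,0,1,0,0,0,0,0,0,1]' --newtons 20

```text
clock: 2.9
eef_pos: [498.0, -363.0, 31.8]
eef_rot: [3.141, 0.0, 1.57]
wrist_force: [-0.0, 0.6, 3.2]
finger_gap: 56.0
finger_force: 20.0
```

Emit:
jog_arm --rows '[0,0,0.5,0,0,0,1,0,0,1.0,0,0,0,1,0,0,2.0,0,0,0,1,0,0,2.0,0,0,0,1,0,0,1.5,0,0,0,1,0.65,1.09,1.0,0,0,0,1,0.98,1.63,0,0,0,0,1,1.3,2.17,0,0,0,0,1,1.3,2.17,0,0,0,0,1,1.3,2.17,0,0,0,0,1,1.3,2.17,0,0,0,0,1,1.3,2.17,0,0,0,0,1,1.3,2.17,0,0,0,0,1,1.3,2.17,0,0,0,0,1,1.3,2.17,0,0,0,0,1,0.98,1.63,0,0,0,0,1,0.65,1.09,0,0,0,0,1,0,0,0,0,0,0,1,0,0,0,0,0,0,1]'

```text
clock: 4.48
eef_pos: [634.3, -134.5, 111.4]
eef_rot: [-3.141, -0.0, 1.571]
wrist_force: [0.3, 0.4, -0.7]
finger_gap: 55.4
finger_force: 20.0
```

```bash
python3 - <<'E'
from h import *
s=manip.read_state();print(s["eef_pos"],s["finger_gap"])
p,d=manip.camera("scene");cv2.imwrite("pics/s1.png",p[90:390,60:460].repeat(2,0).repeat(2,1))
p,d=manip.camera("wrist");m=manip.camera_model("wrist");cv2.imwrite("pics/w2.png",p)
X=cloud(d,m);print(X[150:420:30,280].round(0).tolist())
E
```

```text
[ 634.30195761 -134.50130596  111.42049678] 55.37857482115055
[[637.0, -93.0, 12.0], [637.0, -116.0, 15.0], [636.0, -108.0, 134.0], [636.0, -113.0, 161.0], [636.0, -127.0, 161.0], [636.0, -141.0, 162.0], [636.0, -156.0, 161.0], [635.0, -108.0, 245.0], [638.0, -331.0, 0.0]]
```

View pics/s1.png

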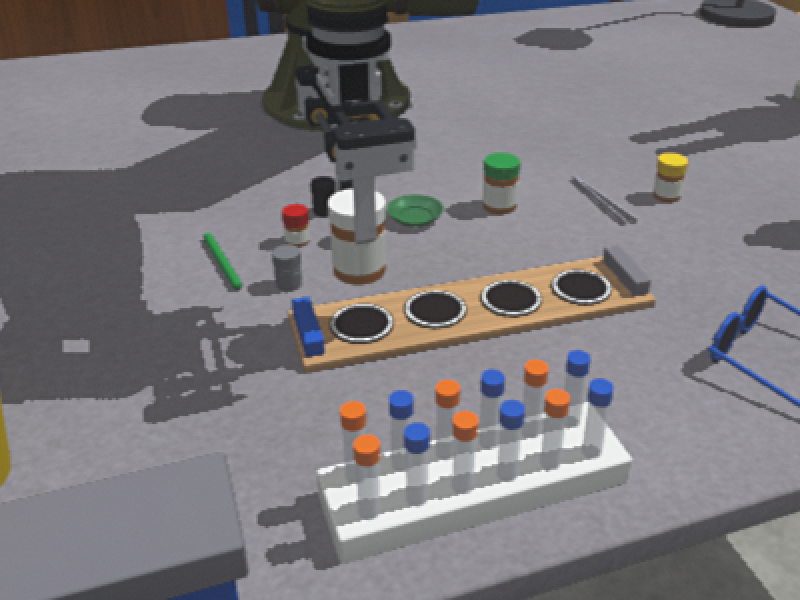

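The white jar is held upright above mat 1, beside the blue bar. I'll lower it, release and back off upwards.

Emit:
jog_arm --rows '[0,0,-1.0,0,0,0,1,0,0,-1.5,0,0,0,1,0,0,-1.5,0,0,0,1,0,0,-1.2,0,0,0,1,0,0,-0.6,0,0,0,1,0,0,-0.4,0,0,0,1,0,0,-0.2,0,0,0,1,0,0,0,0,0,0,1,0,0,0,0,0,0,1,0,0,0,0,0,0,0.3,0,0,0,0,0,0,0.2,0,0,0,0,0,0,0.1,0,0,0,0,0,0,0.1,0,0,0.5,0,0,0,0,0,0,2.0,0,0,0,0,0,0,3.0,0,0,0,0,0,0,3.0,0,0,0,0,0,0,3.0,0,0,0,0,0,0,2.0,0,0,0,0,0,0,0,0,0,0,0]'

```text
clock: 6.25
eef_pos: [636.0, -135.3, 188.3]
eef_rot: [3.134, 0.002, 1.57]
wrist_force: [0.4, 0.8, 0.5]
finger_gap: 94.0
finger_force: 0.0
```

```bash
cat >> h.py <<'E'
def jar(name,x,y,z,R=40):
    p,d=manip.camera(name);m=manip.camera_model(name);X=cloud(d,m)
    k=(abs(X[...,2]-z)<6)&(np.hypot(X[...,0]-x,X[...,1]-y)<R);w=X[k]
    return k.sum(),((w.min(0)+w.max(0))/2).round(1),w.mean(0).round(1),np.ptp(w,axis=0).round(1)
E
python3 - <<'E'
from h import *
for n in("wrist","scene","top"):print(n,jar(n,635,-135,97))
p,d=manip.camera("wrist");m=manip.camera_model("wrist");cv2.imwrite("pics/w3.png",p)
E
```

```text
wrist (np.int64(3645), array([ 633.7, -132.6,   93.7]), array([ 633.6, -132. ,   94.1]), array([55.6, 55.5,  5.2]))
scene (np.int64(374), array([ 636.2, -130.8,   95.1]), array([ 638.9, -131.8,   96.5]), array([56. , 55.2,  8.2]))Traceback (most recent call last):
  File "<stdin>", line 2, in <module>
  File "h.py", line 13, in jar
    return k.sum(),((w.min(0)+w.max(0))/2).round(1),w.mean(0).round(1),np.ptp(w,axis=0).round(1)
                     ~~~~~^^^
    return umr_minimum(a, axis, None, out, keepdims, initial, where)
ValueError: zero-size array to reduction operation minimum which has no identity
```

Emit:
jog_arm --rows '[-1.92,2.26,0,0,0,0,0,-1.92,2.26,0,0,0,0,0,-1.92,2.26,0,0,0,0,0,-1.92,2.26,0,0,0,0,0,-1.92,2.26,0,0,0,0,0,-1.92,2.26,0,0,0,0,0,-1.92,2.26,0,0,0,0,0,-1.92,2.26,0,0,0,0,0,-1.92,2.26,0,0,0,0,0,-1.92,2.26,0,0,0,0,0,-1.92,2.26,0,0,0,0,0,0,0,0,0,0,0,0,0,0,0,0,0,0,0]'

```text
clock: 7.48
eef_pos: [422.4, 114.3, 181.9]
eef_rot: [-3.14, 0.0, 1.572]
wrist_force: [0.1, 0.3, -0.4]
finger_gap: 94.3
finger_force: 0.0
```

```bash
python3 - <<'E'
from h import *
print(manip.read_state()["eef_pos"])
print(jar("wrist",425,113,70))
p,d=manip.camera("scene");cv2.imwrite("pics/s2.png",p[90:390,60:460].repeat(2,0).repeat(2,1))
p,d=manip.camera("top");m=manip.camera_model("top")
for u,v in[(303,185),(270,182),(238,180)]:
    k=(p[v-14:v+15,u-14:u+15].max(2)<60).astype(np.uint8)
    n,l,s,c=cv2.connectedComponentsWithStats(k); i=l[14,14]
    print("mat",s[i],ray(u-14+c[i][0],v-14+c[i][1],15,m).round(1))
E
```

```text
[422.42572093 114.27331456 181.86434257]
(np.int64(2411), array([425.5, 116.7,  68.3]), array([425.4, 117.8,  70.1]), array([48.1, 48.5,  8.5]))
mat [  5   4  20  20 305] [635.9 -52. ]
mat [  5   4  19  19 300] [643.7  35.1]
mat [  4   3  20  20 305] [649.2 120.7]
```

View pics/s2.png

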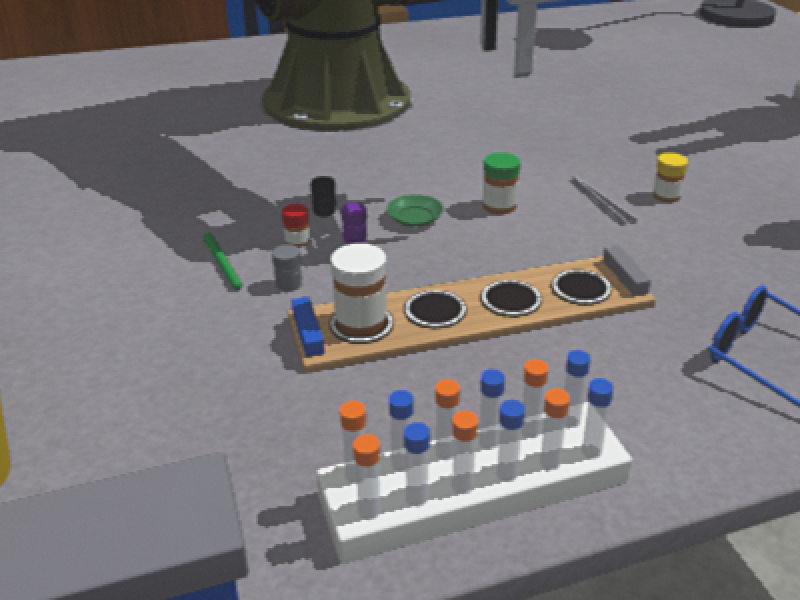

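XL stands on mat 1, with its foot at (360,328) and the ring at (361,322). Next is the green jar.

Emit:
jog_arm --rows '[0.28,0.1,-2.5,0,0,0,0,0,0,-2.5,0,0,0,0,0,0,-2.5,0,0,0,0,0,0,-2.5,0,0,0,0,0,0,-2.0,0,0,0,0,0,0,-1.5,0,0,0,0,0,0,-1.0,0,0,0,0,0,0,-0.8,0,0,0,0,0,0,0,0,0,0,0,0,0,0,0,0,0,1,0,0,0,0,0,0,1,0,0,0,0,0,0,1,0,0,0,0,0,0,1,0,0,0,0,0,0,1,0,0,0,0,0,0,1,0,0,0,0,0,0,1,0,0,0,0,0,0,1,0,0,0,0,0,0,1,0,0,0,0,0,0,1,0,0,0,0,0,0,1]' --newtons 20

```text
clock: 9.3
eef_pos: [426.1, 114.7, 29.6]
eef_rot: [3.142, -0.0, 1.57]
wrist_force: [-1.1, -0.3, 2.5]
finger_gap: 47.7
finger_force: 20.0
```

Emit:
jog_arm --rows '[0,0,0.5,0,0,0,1,0,0,1.0,0,0,0,1,0,0,2.0,0,0,0,1,0,0,2.0,0,0,0,1,0,0,1.5,0,0,0,1,1.0,-0.8,1.0,0,0,0,1,1.5,-1.2,0,0,0,0,1,2.0,-1.6,0,0,0,0,1,2.0,-1.6,0,0,0,0,1,2.0,-1.6,0,0,0,0,1,2.0,-1.6,0,0,0,0,1,2.0,-1.6,0,0,0,0,1,2.0,-1.6,0,0,0,0,1,2.0,-1.6,0,0,0,0,1,2.0,-1.6,0,0,0,0,1,1.5,-1.2,0,0,0,0,1,1.0,-0.8,0,0,0,0,1,0,0,0,0,0,0,1,0,0,0,0,0,0,1]'

```text
clock: 10.88
eef_pos: [635.8, -53.4, 109.7]
eef_rot: [-3.141, -0.0, 1.57]
wrist_force: [-0.0, -0.0, -1.8]
finger_gap: 47.5
finger_force: 20.0
```

Emit:
jog_arm --rows '[0,0,-1.0,0,0,0,1,0,0,-1.5,0,0,0,1,0,0,-1.5,0,0,0,1,0,0,-1.2,0,0,0,1,0,0,-0.6,0,0,0,1,0,0,-0.4,0,0,0,1,0,0,-0.2,0,0,0,1,0,0,0,0,0,0,1,0,0,0,0,0,0,1,0,0,0,0,0,0,0.4,0,0,0,0,0,0,0.3,0,0,0,0,0,0,0.1,0,0,0,0,0,0,0.1,0,0,0.5,0,0,0,0,0,0,2.0,0,0,0,0,0,0,3.0,0,0,0,0,0,0,3.0,0,0,0,0,0,0,3.0,0,0,0,0,0,0,2.0,0,0,0,0,0,0,0,0,0,0,0]'

```text
clock: 12.55
eef_pos: [637.6, -53.5, 186.2]
eef_rot: [3.134, 0.001, 1.57]
wrist_force: [1.2, -0.5, 0.0]
finger_gap: 94.0
finger_force: 0.0
```

```bash
python3 - <<'E'
from h import *
print(manip.read_state()["eef_pos"])
for n in("wrist","scene"):print(n,jar(n,635,-53,85))
E
```

```text
[637.61228632 -53.52799772 186.23003101]
wrist (np.int64(2527), array([634.4, -50.4,  82. ]), array([634.1, -49.7,  82.1]), array([47.2, 47.8,  6.1]))
scene (np.int64(263), array([636.2, -48.8,  83.3]), array([639.2, -49.6,  84.4]), array([48.3, 47. ,  8.2]))
```

Emit:
jog_arm --rows '[-1.17,2.85,0,0,0,0,0,-1.17,2.85,0,0,0,0,0,-1.17,2.85,0,0,0,0,0,-1.17,2.85,0,0,0,0,0,-1.17,2.85,0,0,0,0,0,-1.17,2.85,0,0,0,0,0,-1.17,2.85,0,0,0,0,0,-1.17,2.85,0,0,0,0,0,-1.17,2.85,0,0,0,0,0,-1.17,2.85,0,0,0,0,0,-1.17,2.85,0,0,0,0,0,-1.17,2.85,0,0,0,0,0,-1.17,2.85,0,0,0,0,0,-1.17,2.85,0,0,0,0,0,0,0,0,0,0,0,0,0,0,0,0,0,0,0]'

```text
clock: 13.98
eef_pos: [471.1, 346.4, 179.0]
eef_rot: [-3.14, 0.001, 1.573]
wrist_force: [-0.4, -1.0, 0.2]
finger_gap: 94.1
finger_force: 0.0
```

```bash
python3 - <<'E'
from h import *
print(manip.read_state()["eef_pos"])
print(jar("wrist",471,346,58))
E
```

```text
[471.12714962 346.41427969 179.03577437]
(np.int64(1600), array([471.9, 349.5,  56.3]), array([472.2, 350.2,  58.2]), array([39.7, 40. ,  8.4]))
```

Emit:
jog_arm --rows '[0.08,0.1,-2.5,0,0,0,0.2,0,0,-2.5,0,0,0,0.2,0,0,-2.5,0,0,0,0.2,0,0,-2.5,0,0,0,0.2,0,0,-2.0,0,0,0,0.2,0,0,-1.5,0,0,0,0.2,0,0,-1.0,0,0,0,0.2,0,0,-0.8,0,0,0,0.2,0,0,0,0,0,0,0.2,0,0,0,0,0,0,1,0,0,0,0,0,0,1,0,0,0,0,0,0,1,0,0,0,0,0,0,1,0,0,0,0,0,0,1,0,0,0,0,0,0,1,0,0,0,0,0,0,1,0,0,0,0,0,0,1,0,0,0,0,0,0,1,0,0,0,0,0,0,1,0,0,0,0,0,0,1]' --newtons 20

```text
clock: 15.7
eef_pos: [473.1, 346.8, 27.8]
eef_rot: [3.141, -0.0, 1.57]
wrist_force: [-1.2, -0.1, 4.4]
finger_gap: 39.3
finger_force: 20.0
```

Emit:
jog_arm --rows '[0,0,0.5,0,0,0,1,0,0,1.0,0,0,0,1,0,0,2.0,0,0,0,1,0,0,2.0,0,0,0,1,0,0,1.5,0,0,0,1,0.68,-1.25,1.0,0,0,0,1,1.02,-1.87,0,0,0,0,1,1.364,-2.5,0,0,0,0,1,1.364,-2.5,0,0,0,0,1,1.364,-2.5,0,0,0,0,1,1.364,-2.5,0,0,0,0,1,1.364,-2.5,0,0,0,0,1,1.364,-2.5,0,0,0,0,1,1.364,-2.5,0,0,0,0,1,1.364,-2.5,0,0,0,0,1,1.364,-2.5,0,0,0,0,1,1.364,-2.5,0,0,0,0,1,1.02,-1.87,0,0,0,0,1,0.68,-1.25,0,0,0,0,1,0,0,0,0,0,0,1]'

```text
clock: 17.37
eef_pos: [644.0, 31.4, 107.4]
eef_rot: [-3.141, 0.0, 1.568]
wrist_force: [-0.7, -0.4, -0.6]
finger_gap: 39.2
finger_force: 20.0
```

Emit:
jog_arm --rows '[0,0,0,0,0,0,1,0,0,0,0,0,0,1,0,0,0,0,0,0,1]'

```text
clock: 17.62
eef_pos: [643.0, 35.3, 107.7]
eef_rot: [-3.141, -0.0, 1.571]
wrist_force: [-0.3, -0.4, -0.8]
finger_gap: 39.5
finger_force: 20.0
```

Emit:
jog_arm --rows '[0,0,-1.0,0,0,0,1,0,0,-1.5,0,0,0,1,0,0,-1.5,0,0,0,1,0,0,-1.2,0,0,0,1,0,0,-0.6,0,0,0,1,0,0,-0.4,0,0,0,1,0,0,-0.2,0,0,0,1,0,0,0,0,0,0,1,0,0,0,0,0,0,1,0,0,0,0,0,0,0.5,0,0,0,0,0,0,0.4,0,0,0,0,0,0,0.2,0,0,0,0,0,0,0.1,0,0,0.5,0,0,0,0,0,0,2.0,0,0,0,0,0,0,3.0,0,0,0,0,0,0,3.0,0,0,0,0,0,0,3.0,0,0,0,0,0,0,2.0,0,0,0,0,0,0,0,0,0,0,0]'

```text
clock: 19.28
eef_pos: [645.0, 34.3, 184.3]
eef_rot: [3.134, -0.0, 1.57]
wrist_force: [-0.1, -0.0, 0.2]
finger_gap: 94.1
finger_force: 0.0
```

```bash
python3 - <<'E'
from h import *
print(manip.read_state()["eef_pos"])
for n in("wrist","scene"):print(n,jar(n,643,35,73))
E
```

```text
[645.04544461  34.33770371 184.26343232]
wrist (np.int64(1659), array([641.5,  38.1,  69.7]), array([641.2,  38.5,  70.1]), array([39.3, 39.8,  5.4]))
scene (np.int64(174), array([643.8,  40.1,  71.3]), array([646.2,  38.6,  72.4]), array([39. , 38.8,  7.6]))
```

Emit:
jog_arm --rows '[-1.964,-1.787,0,0,0,0,0.2,-1.964,-1.787,0,0,0,0,0.2,-1.964,-1.787,0,0,0,0,0.2,-1.964,-1.787,0,0,0,0,0.2,-1.964,-1.787,0,0,0,0,0.2,-1.964,-1.787,0,0,0,0,0.3,-1.964,-1.787,0,0,0,0,0.3,-1.964,-1.787,0,0,0,0,0.3,-1.964,-1.787,0,0,0,0,0.3,-1.964,-1.787,0,0,0,0,0.3,-1.964,-1.787,0,0,0,0,0.3,0,0,0,0,0,0,0.3,0,0,0,0,0,0,0.3,0,0,0,0,0,0,0.3]'

```text
clock: 20.55
eef_pos: [427.4, -162.0, 177.9]
eef_rot: [-3.141, -0.001, 1.57]
wrist_force: [0.3, -0.5, 0.1]
finger_gap: 65.8
finger_force: 0.0
```

```bash
python3 - <<'E'
from h import *
print(manip.read_state()["eef_pos"])
print(jar("wrist",427,-161,46,30))
p,d=manip.camera("wrist");cv2.imwrite("pics/w4.png",p)
E
```

```text
[ 427.41767472 -161.96963662  177.94807541]
(np.int64(967), array([ 427.6, -158.1,   44.4]), array([ 427.5, -157.5,   45.9]), array([31. , 31.9,  8. ]))
```

View pics/w4.png

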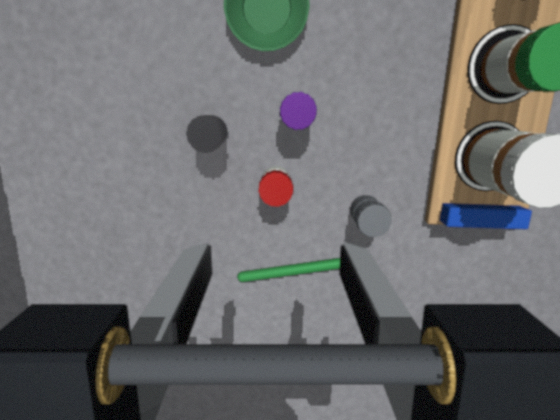

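The wrist view shows the red cap at (276,188), midway between the fingers. Black (207,132), purple (298,110) and grey (370,215) are clear of the finger paths. Going down.

Emit:
jog_arm --rows '[0,0.2,-2.5,0,0,0,0.3,0,0,-2.5,0,0,0,0.3,0,0,-2.5,0,0,0,0.3,0,0,-2.5,0,0,0,0.3,0,0,-2.0,0,0,0,0.3,0,0,-1.5,0,0,0,0.3,0,0,-1.0,0,0,0,0.3,0,0,-1.0,0,0,0,0.3,0,0,0,0,0,0,0.3,0,0,0,0,0,0,1,0,0,0,0,0,0,1,0,0,0,0,0,0,1,0,0,0,0,0,0,1,0,0,0,0,0,0,1,0,0,0,0,0,0,1,0,0,0,0,0,0,1,0,0,0,0,0,0,1,0,0,0,0,0,0,1]' --newtons 15

```text
clock: 22.15
eef_pos: [427.6, -160.4, 23.8]
eef_rot: [3.141, 0.0, 1.57]
wrist_force: [0.5, 0.3, 3.5]
finger_gap: 30.6
finger_force: 15.0
```

Emit:
jog_arm --rows '[0,0,0.5,0,0,0,1,0,0,1.0,0,0,0,1,0,0,2.0,0,0,0,1,0,0,2.5,0,0,0,1,0,0,2.5,0,0,0,1,0.886,1.122,1.5,0,0,0,1,1.33,1.68,0,0,0,0,1,1.772,2.244,0,0,0,0,1,1.772,2.244,0,0,0,0,1,1.772,2.244,0,0,0,0,1,1.772,2.244,0,0,0,0,1,1.772,2.244,0,0,0,0,1,1.772,2.244,0,0,0,0,1,1.772,2.244,0,0,0,0,1,1.772,2.244,0,0,0,0,1,1.772,2.244,0,0,0,0,1,1.772,2.244,0,0,0,0,1,1.33,1.68,0,0,0,0,1,0.886,1.122,0,0,0,0,1,0,0,0,0,0,0,1]'

```text
clock: 23.82
eef_pos: [649.5, 122.3, 123.8]
eef_rot: [-3.142, -0.0, 1.572]
wrist_force: [-0.2, -1.0, -0.7]
finger_gap: 30.6
finger_force: 15.0
```

Emit:
jog_arm --rows '[0,0,0,0,0,0,1,0,0,0,0,0,0,1]'

```text
clock: 23.98
eef_pos: [648.4, 119.6, 123.9]
eef_rot: [-3.141, 0.0, 1.57]
wrist_force: [-0.8, -0.1, 0.2]
finger_gap: 31.2
finger_force: 15.0
```

Emit:
jog_arm --rows '[0,0,-1.5,0,0,0,1,0,0,-2.0,0,0,0,1,0,0,-2.0,0,0,0,1,0,0,-1.5,0,0,0,1,0,0,-0.8,0,0,0,1,0,0,-0.4,0,0,0,1,0,0,-0.2,0,0,0,1,0,0,0,0,0,0,1,0,0,0,0,0,0,1,0,0,0,0,0,0,0.6,0,0,0,0,0,0,0.5,0,0,0,0,0,0,0.3,0,0,0,0,0,0,0.2,0,0,0.5,0,0,0,0,0,0,2.0,0,0,0,0,0,0,3.0,0,0,0,0,0,0,3.0,0,0,0,0,0,0,3.0,0,0,0,0,0,0,3.0,0,0,0,0,0,0,0,0,0,0,0]'

```text
clock: 25.65
eef_pos: [650.8, 120.4, 192.0]
eef_rot: [3.132, -0.001, 1.57]
wrist_force: [0.8, 0.8, 0.4]
finger_gap: 93.7
finger_force: 0.0
```

Emit:
jog_arm --rows '[-2.5,1,0,0,0,0,0,-2.5,1,0,0,0,0,0,-2.5,1,0,0,0,0,0,-2.5,1,0,0,0,0,0,-2.5,1,0,0,0,0,0,-2.5,1,0,0,0,0,0,-2.5,1,0,0,0,0,0,-2.5,1,0,0,0,0,0,-2.5,1,0,0,0,0,0,-2.5,1,0,0,0,0,0,0,0,0,0,0,0,0]'

```text
clock: 26.57
eef_pos: [395.9, 221.3, 184.9]
eef_rot: [-3.141, -0.0, 1.572]
wrist_force: [0.1, -0.2, 0.2]
finger_gap: 94.1
finger_force: 0.0
```

```bash
python3 - <<'E'
from h import *
for n in("top","scene"):
  for c,x,y,h in(("xl",634.8,-135,97),("l",635.8,-52,85),("m",643.6,35.2,73),("s",649.1,120.7,61)):
    try:print(n,c,jar(n,x,y,h))
    except Exception as e:print(n,c,"none")
p,_=manip.camera("scene");q,_=manip.camera("top")
cv2.imwrite("pics/f.png",np.vstack([cv2.resize(p[180:300,180:420],(720,360)),cv2.resize(q[150:290,210:450][:,:],(400,233)) if 0 else cv2.resize(q[150:300,200:500],(480,240))[:, :480] if 0 else cv2.copyMakeBorder(cv2.resize(q[150:270,200:440],(480,240)),0,0,0,240,0)]))
E
```

```text
top xl (np.int64(373), array([ 634.9, -136. ,   96.8]), array([ 634.3, -136.4,   96.8]), array([55.3, 53.3, 11.3]))
top l (np.int64(273), array([636. , -54.6,  84.7]), array([634.6, -53.8,  84.4]), array([48.5, 48. , 11.4]))
top m (np.int64(186), array([641.8,  33.7,  73. ]), array([641.8,  33.9,  72.5]), array([39.1, 38.1, 11.9]))
top s (np.int64(115), array([648.8, 118. ,  60.9]), array([648.4, 117.8,  60.5]), array([29.4, 28.4, 11.2]))
scene xl (np.int64(381), array([ 636.5, -131.2,   95. ]), array([ 639.4, -132.1,   96.5]), array([56.6, 55.2,  8. ]))
scene l (np.int64(265), array([637.4, -48.8,  83.3]), array([639.5, -49.6,  84.5]), array([51.7, 46.9,  8.4]))
scene m (np.int64(178), array([643.9,  39.9,  71.3]), array([646.2,  38.3,  72.3]), array([37.7, 39.6,  8.5]))
scene s (np.int64(116), array([650.4, 124. ,  59.1]), array([652.1, 122.5,  60.2]), array([32.2, 31.3,  8. ]))
```

View pics/f.png

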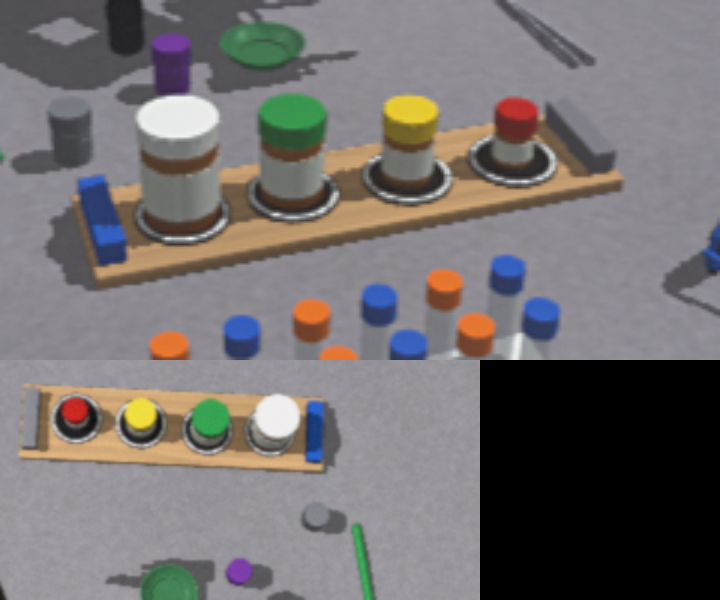

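All four jars stand upright and centred on their mats, within about 3 mm in the top view. The order from the blue bar is white (180,215), green (293,190), yellow (408,175), red (513,158). The dish hasn't moved, and the gripper is clear.

```bash
python3 -c "
from cell import manip
print(manip.sign_off())"
```

```text
the job is handed in; nothing more can be done
None
```

The job is handed in: from the blue bar outward, the white-, green-, yellow- and red-capped jars stand upright on their mats, each measured within about 3 mm of centre from above; the dish was not touched, and the arm finished at about 27 s of the 102 s allowed.

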